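# Clamp a bumper in the ratchet vice

### The arm

A 6-joint arm with a two-finger parallel gripper is mounted at the origin on the work surface. World frame = base frame: x ahead of the robot, y to its left, z up, the work surface at z = 0. Lengths are in mm, angles in rad, forces in N, time in s.
With the tool pointing down it reaches from about 350 to 975 mm from the base axis. Payload 7.1 kg.
Tool frame: the origin (TCP) lies midway between the tips of the shut fingers; the grasp point (between the pads) lies 19 mm behind it (ctrl.grip_depth is the distance from the TCP to the grasp point, in mm); z points along the fingers, y is the line along which they close (so a half turn about z gives the same grasp; the last joint's range is limited). The gripper opens to 88 mm and grips with 3 to 60 N. Pads are 20 mm wide; open, the fingers measure 115 mm over their backs; the gripper's body (75 mm by 178 mm) begins 61 mm behind the grasp point.
Start: joints at [1.196, 0.423, 1.63, -0, 1.089, -0.019], TCP at [217.681, 585.85, 222.675] pointing down, gripper open.
Joint ranges: [-3, 3], [-0.9, 2.11], [0.09, 2.58], [-1.31, 4.45], [0.11, 2.69], [-2.54, 2.54]. Speed limits (rad/s): [2.39, 2.39, 3.01, 3.14, 3.14, 3.14].

### API

Orientations are given as a rotation vector (axis times angle).
In Python, from workcell import ctrl, cams gives the robot as it stands.
- The arm moves only by the tool move_arm, never from a script. Its argument "steps" is a list of rows, each a list of 3 entries, a list of its own where there are three numbers: the shift along the tool's x, y, z in units of 25 mm (1.0 is 25 mm), then the turn about the tool's z in units of 5 degrees (1.0 is 5 degrees), then the closure, from 0 (fully open) to 1 (shut). A call has 1 to 20 rows; each row shifts and turns the commanded pose from where the row before left it, along the tool's axes as they then stand; what a row does not reach is not made up. A row lasts 1/12 s, in which the tool goes at most 41.7 mm and 7.16 degrees, less where a joint would pass 70% of its speed; a pose out of reach is approached as far as the arm can. A call is refused whole if a number of a shift passes 1 or a number of a turn 1, either way. A call with a gripper value outside its range is refused whole. The fingers move at their own pace and stop on an object; the grip force is fixed at half the most. Time passes only in rows, so rows that do not move let the fingers close. It gives the time, the measured TCP pose, the force, the opening and the grip force at its end, in the units of the state.
- ctrl.get_obs(): the state, without advancing time (a new reading comes with each control period).
- cams.get_image(name): name is "side" or "top" or "wrist"; returns a dict with "image" (384x512x3 uint8, red, green, blue), "camera_matrix" (3x3 intrinsics, pixels), "xyz" and "rotation" of the camera in the world; the wrist camera has in their place "mount" (4x4, takes a point from camera to tool coordinates, whose origin is the TCP and whose axes are the flange's). Camera axes: x right, y down, z forward; pixel columns grow to the right and rows downward; lengths in mm; the calibration is good to about 2 mm. The wrist camera is an equidistant fisheye: a pixel r from the principal point sees the ray r / f radians off the axis. A picture is of the moment at which its call begins: read the wrist's pose just before it. There is no depth.
- ctrl.close_job(): hands the job in; it is judged then, once.
Trained networks look in the newest picture that a camera, given by its name, has taken for a name from the list of things; names that differ only in an ending like _2 or _b are one class to them, and where a whole thing is asked for, a point or a joint stands for the part that bears it (a point fixed in the world has none). Each returns a list of dicts, best first, with "p" (0 to 1); they miss things now and then, are a little off and sometimes report something else, mostly with a low value. They report only what shows in the picture. A call takes as long as a camera call. They do not tell look-alikes from the thing itself.
- cams.boxes_of(camera, thing): "rect" ([centre column, centre row, width, height] in pixels, round what is visible of it).
- cams.cut_out(camera, thing): "pixels" (384x512 bool, what is visible of it) and "rect" ([centre column, centre row, width, height] in pixels, round what is visible of it).
The state is a dict: "t": time; "qpos": joint angles; "qvel": joint speeds; "joint_torque": joint torques, N m; "ee_pos": TCP position; "orientation": TCP orientation; "ft_force": force on the tool from outside, world axes, zero at the start; "moment": the same for the moment, N m; "width": finger opening in mm; "grasp_force": force on a finger pad.
Only numpy, scipy, OpenCV 4.12 (cv2) and the standard library are available. Lean on these libraries where they do the work, as an engineer would, in place of code of your own. Each camera call takes 0.05 s, during which the arm holds its last target. There are 200 camera calls.

### The job

Stand the black bumper that has the wide collar upright on the bed of the ratchet vice, between the V anvil and the jaw, and let go of it. Then swing the vice's lever back and forth until the jaw has pushed the bumper home into the V and clamps it firmly, stopping when the handle takes about 8 N to pull (beyond 10 N the bumper gets crushed). Finish with the lever swung back to its left stop, and leave the other things where they are.

Things in the scene. Friction and masses are not known exactly. Their poses are not given: they have to be found in the camera images.
- bumper: loose black rubber bumper, 0.1 to 0.2 kg: straight round collar 54 mm across and 34 mm tall, above it a cone (to be gripped) narrowing from 40 to 32 mm, 75 mm tall in all, red ring on top; origin under its middle, z up. It stands among three plain cones without collar, 52 mm tall; which of the four spots it has varies
- vice: ratchet vice fixed to the table, yaw within 0.3 rad: grey bed 100 mm (x) by 300 mm (y), top 12 mm above the table; origin at table height under the bed, 10 mm to +y of its middle. It closes along its +y (left seen from the robot): fixed V anvil at the left end, then the sliding jaw, ratchet wheel with lever at the right end. Anvil and jaw tops 44 mm above the table
- anvil: fixed steel V anvil at the left end of the vice, open towards the jaw (120 degree V), bolted to the bed 65 to 86 mm along +y from the vice's origin (differs each time); origin at table height straight below the seat; axes as the vice
- seat (a point): point on the bed's top (12 mm above the table), fixed to the anvil: where the middle of the bumper's foot comes to stand when the collar lies in the V; axes as the vice
- jaw: sliding steel jaw, 58 mm wide, flat face, driven along the vice's +y by the wheel, 5.2 mm a notch, through a buffer spring inside the vice: once it rests on the bumper it stops, and each further notch only adds about 22 N of clamping force, which does not show in its position
- jaw_face (a point): middle of the jaw's face, 30 mm above the table; at the start 13 to 50 mm short of where it touches a bumper that stands on the seat
- wheel_axis (a point): point on the vertical axis of ratchet wheel and lever, 52 mm above the table; the wheel (80 mm across, 24 teeth, 15 degrees each) lies at 20 to 32 mm height under the lever
- lever (a joint): lever angle, rad: 0 at its left stop, growing anticlockwise seen from above to 1.1 at its right stop; at 0.55 it points along the vice's -x. Swinging 0 to 1.1 drives wheel and jaw (3 or 4 notches a full stroke); swinging back clicks over the teeth while a second pawl holds the wheel, which first slips back up to one notch. Stays where it is left; starts at 0.1 to 0.9
- handle (a point): middle of the upright black handle post at the lever's end, 140 mm from the wheel axis, 95 mm above the table; post 22 mm across, 50 to 123 mm above the table, on a steel arm 20 mm wide at 40 to 50 mm. Grip or push it. Takes 1 to 3 N while the jaw runs free, then about 3 N more per notch; 8 N means 45 to 55 N of clamping force; over 70 N the bumper is crushed
- cone0: loose plain black rubber cone, no collar, 48 mm across the foot, 52 mm tall, red ring on top; origin under its middle; a bystander to leave where it is
- cone1: loose plain black rubber cone, no collar, 48 mm across the foot, 52 mm tall, red ring on top; origin under its middle; a bystander to leave where it is
- cone2: loose plain black rubber cone, no collar, 48 mm across the foot, 52 mm tall, red ring on top; origin under its middle; a bystander to leave where it is
- glue: loose white glue bottle, 52 mm across, 130 mm tall, at the right; origin under its middle; a bystander
- reel: loose grey plastic reel, 90 mm across, 24 mm tall, at the right; origin under its middle; a bystander
- driver: loose screwdriver lying beyond the vice; a bystander
Mind the look-alikes: they are no part of the job. Leave any pink look-alike of the bumper alone.

How it is judged (in metres and radians):
On the way, in this order (a step that is already met when the one before it is completed fails the run):
1. the bumper stands released and upright on the bed between anvil and jaw (x of bumper in the frame of seat between -0.02 and 0.02 m and y of bumper in the frame of seat between -0.06 and 0.008 m and z of bumper in the frame of seat between -0.004 and 0.004 m and angle between bumper's own z axis and vertical below 0.1 rad and contact force between the fingers and bumper below 0.2 N), for 0.2 s.
2. the jaw clamps it with more than 28 N (contact force between jaw and bumper above 28 N), for 0.2 s.
At the end, for the whole second after the job is handed in: The bumper stands upright (within 0.06 rad) on the bed, within 5 mm of the seat, clamped between jaw and V anvil with more than 28 N (and never more than 70 N on the way), the lever within 0.12 rad of its left stop (contact force between jaw and bumper above 28 N and contact force between anvil and bumper above 15 N and horizontal distance between bumper and seat below 0.005 m and z of bumper in the frame of seat between -0.004 and 0.004 m and angle between bumper's own z axis and vertical below 0.06 rad and value of joint lever below 0.12 rad); the robot touches nothing.
It fails at once if the jaw crushes the bumper with more than 70 N (contact force between jaw and bumper above 70 N).
It fails at once if a bystander is shifted by more than 40 mm (distance of any of cone0, cone1, cone2, glue, reel, driver from where it was at the start of the episode above 0.04 m).
It also fails if it takes over 72 s, if anything falls off the work surface, if the arm or the gripper's body presses on something with over 40 N, if the wrist force passes 120 N, or if a joint passes its speed limit or range.

## Working session

There is one attempt and no reset: what is moved stays moved. The work goes in short steps, Python scripts to look and compute and a tool call to move; the robot and the scene stay as the last step left them, time stands still between calls to the robot, and variables do not carry over. Pictures are saved under pics/ and viewed, at most 10 in all, crops included, and the job is handed in when it is done.

Besides the shell and the picture viewer there is one more tool, called after "Call:" in YAML: its name, and indented under it one key for each argument. move_arm: Moves the arm, as the interface text tells. Its arguments: {"type":"object","properties":{"steps":{"type":"array"}},"required":["steps"]}

```bash
mkdir -p pics; ls; cat > h.py <<'E'
import numpy as np, cv2
from workcell import ctrl, cams
def shot(n):
    d=cams.get_image(n); return d
def save(d,f): cv2.imwrite(f,cv2.cvtColor(d["image"],cv2.COLOR_RGB2BGR))
E
python3 - <<'E'
from h import *
o=ctrl.get_obs(); print(o["t"],o["ee_pos"],o["orientation"],o["width"])
for n in ["top","side"]:
    d=shot(n); save(d,f"pics/{n}0.png"); print(n,d["camera_matrix"].tolist(),d["xyz"],np.round(d["rotation"],4).tolist())
    np.savez(n+".npz",K=d["camera_matrix"],t=d["xyz"],R=d["rotation"])
    for th in ["bumper","cone0","vice","anvil","jaw","lever","handle","glue","reel","driver"]:
        print(th,[(round(b["p"],2),np.round(b["rect"]).astype(int).tolist()) for b in cams.boxes_of(n,th)])
d=shot("wrist"); print(d["camera_matrix"].tolist(), np.round(d["mount"],4).tolist())
E
```

```text
pics
0.0 [217.49984769 585.35917202 221.93138083] [-5.55914687e-01 -3.09174899e+00  2.26118399e-03] 87.95646002867738
top [[371.8309802040608, 0.0, 257.64501215978254], [0.0, 371.8309802040608, 196.4192752837265], [0.0, 0.0, 1.0]] [ 414.27993399    1.13511699 1008.29447547] [-2.0632, 2.1764, -0.2252]
bumper [(0.86, [157, 219, 20, 21]), (0.81, [191, 265, 19, 18])]
cone0 [(0.88, [102, 229, 25, 20]), (0.85, [154, 269, 16, 14]), (0.65, [114, 275, 23, 20])]
vice [(0.73, [278, 202, 107, 84])]
anvil [(0.5, [234, 178, 17, 23])]
jaw [(0.64, [277, 182, 14, 24]), (0.6, [414, 247, 33, 21])]
lever [(0.61, [315, 209, 27, 62]), (0.54, [236, 177, 19, 24])]
handle [(0.57, [316, 208, 25, 59])]
glue [(0.87, [415, 246, 37, 22])]
reel [(0.88, [396, 205, 33, 32])]
driver [(0.81, [246, 137, 62, 9])]
side [[407.01232007520645, 0.0, 255.6236921938445], [0.0, 407.01232007520645, 196.7538346831131], [0.0, 0.0, 1.0]] [ 341.24870952 -748.42420364  953.5658978 ] [-2.3626, 0.4212, -0.1421]
bumper [(0.76, [225, 158, 18, 21]), (0.65, [193, 185, 17, 26])]
cone0 [(0.69, [204, 135, 11, 19]), (0.63, [188, 170, 14, 20]), (0.55, [174, 153, 14, 21])]
vice [(0.86, [278, 233, 77, 89])]
anvil [(0.5, [276, 195, 20, 16])]
jaw [(0.86, [284, 225, 21, 21])]
lever [(0.7, [268, 252, 57, 28])]
handle [(0.84, [269, 254, 56, 29]), (0.19, [226, 160, 14, 27])]
glue [(0.67, [187, 171, 10, 22]), (0.59, [260, 353, 24, 38])]
reel [(0.79, [306, 335, 35, 41])]
driver [(0.64, [319, 204, 16, 37])]
[[297.3186396354542, 0.0, 255.3596869890849], [0.0, 297.3186396354542, 189.17242785301423], [0.0, 0.0, 1.0]] [[0.0004, -0.9539, -0.3, 82.1101], [1.0, 0.0001, 0.0008, 0.0545], [-0.0008, -0.3, 0.9539, -160.9375], [0.0, 0.0, 0.0, 1.0]]
```

```bash
python3 - <<'E'
import cv2
a=cv2.imread("pics/top0.png")[110:310,80:440]; cv2.imwrite("pics/top0c.png",cv2.resize(a,None,fx=2.2,fy=2.2,interpolation=2))
b=cv2.imread("pics/side0.png")[120:300,150:350]; cv2.imwrite("pics/side0c.png",cv2.resize(b,None,fx=3.3,fy=3.3,interpolation=2))
E
```

```text
(no output)
```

View pics/top0c.png

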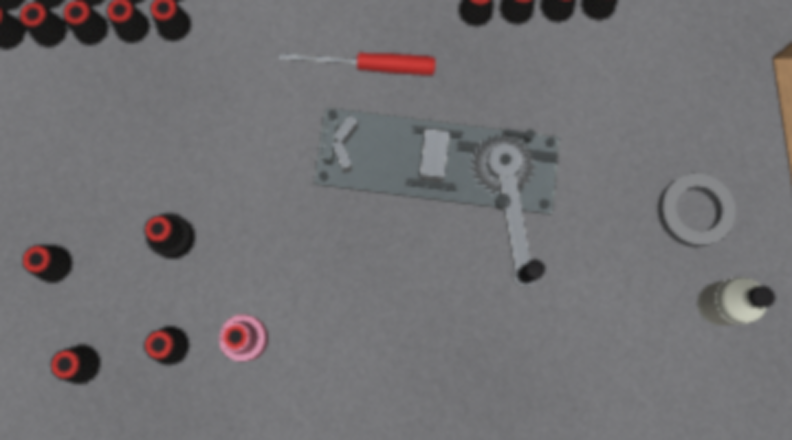

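View pics/side0c.png

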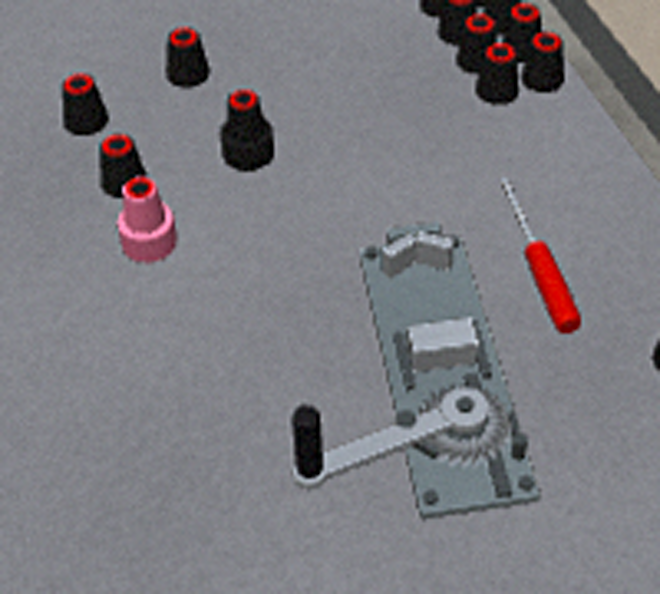

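```bash
cat >> h.py <<'E'
from scipy.spatial.transform import Rotation as Ro
def cam(n):
    z=np.load(n+".npz"); return z["K"],z["t"],Ro.from_rotvec(z["R"]).as_matrix()
def ray(n,uv):
    K,t,R=cam(n); d=R@np.linalg.solve(K,[uv[0],uv[1],1]); return t,d/np.linalg.norm(d)
def plane(n,uv,z):
    t,d=ray(n,uv); return t+d*(z-t[2])/d[2]
def tri(*rs):
    A=sum(np.eye(3)-np.outer(d,d) for t,d in rs); b=sum((np.eye(3)-np.outer(d,d))@t for t,d in rs); return np.linalg.solve(A,b)
T=lambda u,v:(80+u/2.2,110+v/2.2)
S=lambda u,v:(150+u/3.3,120+v/3.3)
E
python3 - <<'E'
from h import *
np.set_printoptions(precision=1,suppress=True)
P=dict(bumper=((158,229),(243,99)),pink=((236,337),(140,187)),coneA=((36,259),(79,84)),coneB=((65,364),(184,38)),coneC=((159,345),(117,144)),hub=((506,158),(465,405)),handletop=((537,268),(307,411)),jawtop=((435,153),(443,336)),apex=((341,143),(417,247)))
for k,(a,b) in P.items(): print(k,tri(ray("top",T(*a)),ray("side",S(*b))))
print("bed corners top"); c=[plane("top",T(*p),12) for p in [(325,107),(557,135),(551,212),(317,183)]]; print(*c)
print("side"); print(*[plane("side",S(*p),12) for p in [(467,237),(541,494),(421,517),(360,250)]])
print("jaw face top",plane("top",T(421,152),44), plane("side",S(443,322),44))
print("apex",plane("top",T(341,143),44),plane("side",S(417,243),44))
print("hub",plane("top",T(506,158),52),"htop",plane("top",T(537,268),123),plane("side",S(307,411),123))
E
```

```text
bumper [574.2 255.9  74.8]
pink [447.  167.8  77. ]
coneA [491.  405.9  31.8]
coneB [479.9 323.1 128.2]
coneC [443.3 260.2  53.3]
hub [ 640.9 -154.9   53.9]
handletop [ 501.2 -166.5  127.2]
jawtop [655.7 -71.2  40.8]
apex [676.9  43.   32.2]
bed corners top
[728.6  62.4  12. ] [ 676.5 -228.4   12. ] [ 578.7 -211.7   12. ] [630.6  76.1  12. ]
side
[736.1  55.8  12. ] [ 678.2 -231.5   12. ] [ 578.3 -217.4   12. ] [633.7  76.2  12. ]
jaw face top [655.5 -53.8  44. ] [662.2 -58.8  44. ]
apex [671.9  42.7  44. ] [676.3  37.8  44. ]
hub [ 640.7 -155.1   52. ] htop [ 499.7 -167.1  123. ] [ 503.9 -163.6  123. ]
```

Candidates in the top view: black with collar (157,219), plain cones (102,229), (154,269) and (114,275), and the pink look-alike (191,265). The stepped black one at (157,219), side (225,158), is the bumper. I'll move above it and check it close up.

Call:
move_arm:
  steps:
    - [[-1, -0.4, 0], 0, 0]
    - [[-1, -0.4, 0], 0, 0]
    - [[-1, -0.4, 0], 0, 0]
    - [[-1, -0.4, 0], 0, 0]
    - [[-1, -0.4, 0], 0, 0]
    - [[-1, -0.4, 0], 0, 0]
    - [[-1, -0.4, 0], 0, 0]
    - [[-1, -0.4, 0], 0, 0]
    - [[-1, -0.4, 0], 0, 0]
    - [[-1, -0.4, 0], 0, 0]
    - [[-1, -0.4, 0], 0, 0]
    - [[-1, -0.4, 0], 0, 0]
    - [[-1, -0.4, 0], 0, 0]
    - [[-1, -0.4, 0], 0, 0]
    - [[-1, -0.4, 0], 0, 0]
    - [[-1, -0.4, 0], 0, 0]
    - [[-1, -0.4, 0], 0, 0]
    - [[-1, -0.4, 0], 0, 0]
    - [[0, 0, 0], 0, 0]
    - [[0, 0, 0], 0, 0]

```text
t: 2.82
ee_pos: [577.5, 259.4, 222.5]
orientation: [-0.56, -3.091, -0.0]
ft_force: [0.5, 0.1, -0.5]
width: 88.1
grasp_force: 0.0
```

```bash
cat >> h.py <<'E'
def wcam(o,d):
    M=np.array(d["mount"]); Rt=Ro.from_rotvec(o["orientation"]).as_matrix()
    return M,Rt,np.array(o["ee_pos"]),np.array(d["camera_matrix"])
def wray(o,d,uv):
    M,Rt,p,K=wcam(o,d); x=np.array([(uv[0]-K[0,2])/K[0,0],(uv[1]-K[1,2])/K[1,1]]); r=np.hypot(*x)
    v=np.array([*(x/max(r,1e-9)*np.sin(r)),np.cos(r)]); return p+Rt@M[:3,3], Rt@M[:3,:3]@v
def wproj(o,d,P):
    M,Rt,p,K=wcam(o,d); c=M[:3,:3].T@(Rt.T@(np.array(P)-p)-M[:3,3]); a=np.arctan2(np.hypot(c[0],c[1]),c[2]); q=c[:2]/np.hypot(c[0],c[1])*a
    return K[0,0]*q+K[:2,2]
def toolaxes(o): return Ro.from_rotvec(o["orientation"]).as_matrix()
def units(o,P): return toolaxes(o).T@(np.array(P)-o["ee_pos"])/25
E
python3 - <<'E'
from h import *
np.set_printoptions(precision=2,suppress=True)
o=ctrl.get_obs(); d=shot("wrist"); save(d,"pics/w1.png"); print(o["t"],o["ee_pos"],o["orientation"],o["ft_force"],o["qpos"])
print(wproj(o,d,[574,256,75]),wproj(o,d,[574,256,0]))
for b in cams.boxes_of("wrist","bumper"): print(b)
g=cv2.imread("pics/w1.png"); cv2.imwrite("pics/w1c.png",cv2.resize(g,None,fx=1.5,fy=1.5))
E
```

```text
2.8167 [577.46 259.45 222.49] [-0.56 -3.09 -0.  ] [ 0.52  0.13 -0.52] [ 0.4   0.44  1.61  0.    1.1  -0.81]
[250.91 174.12] [251.69 159.82]
{'rect': [253.4, 164.4, 39.5, 48.0], 'p': 0.89}
{'rect': [151.4, 96.5, 54.7, 47.0], 'p': 0.66}
```

View pics/w1c.png

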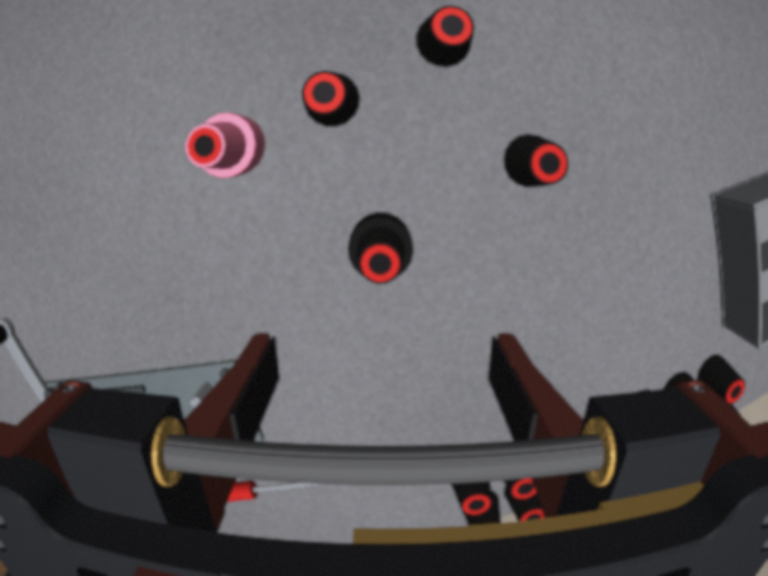

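The wrist picture shows the black part with a wide dark collar under its ring at full-image pixel (253,176), so the choice is confirmed. The pink one is at (136,97) and the plain cones are apart from it. Next I refine its position.

```bash
python3 - <<'E'
from h import *
np.set_printoptions(precision=2,suppress=True)
o=ctrl.get_obs(); d=shot("wrist")
m=d["image"].astype(int); r=(m[...,0]>150)&(m[...,1]<110)&(m[...,2]<110); r[:, :225]=0; r[:,285:]=0; r[:150]=0; r[200:]=0
v,u=np.nonzero(r); c=(u.min()+u.max())/2,(v.min()+v.max())/2; print(c)
w=wray(o,d,c); print(w[0]+w[1]*(75-w[0][2])/w[1][2])
P=tri(w,ray("top",T(158,229)),ray("side",S(243,99))); print(P)
P2=tri(w,w,w,ray("top",T(158,229)),ray("side",S(243,99)));print(P2)
print(units(o,[P2[0],P2[1],40]))
E
```

```text
(np.float64(252.0), np.float64(176.5))
[575.57 257.34  75.  ]
[574.89 256.82  73.8 ]
[575.31 257.04  73.66]
[-0.02 -0.15  7.3 ]
```

Call:
move_arm:
  steps:
    - [[0, -0.15, 1], 0, 0]
    - [[0, 0, 1], 0, 0]
    - [[0, 0, 1], 0, 0]
    - [[0, 0, 1], 0, 0]
    - [[0, 0, 1], 0, 0]
    - [[0, 0, 1], 0, 0]
    - [[0, 0, 0.7], 0, 0]
    - [[0, 0, 0.6], 0, 0]
    - [[0, 0, 0], 0, 0]
    - [[0, 0, 0], 0, 0.7]
    - [[0, 0, 0], 0, 1]
    - [[0, 0, 0], 0, 1]
    - [[0, 0, 0], 0, 1]
    - [[0, 0, 0], 0, 1]
    - [[0, 0, 0], 0, 1]
    - [[0, 0, 0], 0, 1]

```text
t: 4.3
ee_pos: [575.7, 256.9, 40.6]
orientation: [0.556, 3.091, 0.001]
ft_force: [-0.2, 0.1, -0.6]
width: 44.5
grasp_force: 0.0
```

Call:
move_arm:
  steps:
    - [[0, 0, 0], 0, 1]
    - [[0, 0, 0], 0, 1]
    - [[0, 0, 0], 0, 1]
    - [[0, 0, 0], 0, 1]
    - [[0, 0, 0], 0, 1]
    - [[0, 0, -0.4], 0, 1]
    - [[0, 0, -0.8], 0, 1]
    - [[0, 0, -0.8], 0, 1]
    - [[0, 0, -1], 0, 1]
    - [[0, 0, -1], 0, 1]
    - [[0, 0, 0], 0, 1]

```text
t: 5.22
ee_pos: [578.1, 258.0, 145.5]
orientation: [0.555, 3.086, 0.007]
ft_force: [1.0, 1.8, -1.0]
width: 37.3
grasp_force: 29.8
```

Call:
move_arm:
  steps:
    - [[-0.3, -0.4, 0], 0, 1]
    - [[-0.5, -0.6, 0], 0, 1]
    - [[-0.7, -0.85, 0], 0, 1]
    - [[-0.7, -0.85, 0], 0, 1]
    - [[-0.7, -0.85, 0], 0, 1]
    - [[-0.7, -0.85, 0], 0, 1]
    - [[-0.7, -0.85, 0], 0, 1]
    - [[-0.7, -0.85, 0], 0, 1]
    - [[-0.7, -0.85, 0], 0, 1]
    - [[-0.6, -0.7, 0], 0, 1]
    - [[-0.4, -0.5, 0], 0, 1]
    - [[-0.2, -0.3, 0], 0, 1]
    - [[0, 0, 0], 0, 1]
    - [[0, 0, 0], 0, 1]
    - [[0, 0, 0], 0, 1]

```text
t: 6.47
ee_pos: [662.9, -0.3, 139.7]
orientation: [-0.555, -3.091, -0.0]
ft_force: [-0.3, -0.1, -1.8]
width: 37.0
grasp_force: 29.8
```

```bash
python3 - <<'E'
from h import *
np.set_printoptions(precision=2,suppress=True)
o=ctrl.get_obs(); print(o["ee_pos"],o["ft_force"],o["width"],units(o,[668.3,-6.2,60]))
d=shot("wrist"); save(d,"pics/w2.png"); s=shot("side")
a=d["image"]; b=cv2.resize(s["image"][130:290,190:350],(480,480),interpolation=cv2.INTER_CUBIC)[:384]
b=cv2.resize(s["image"][130:290,190:350],(384,384),interpolation=cv2.INTER_CUBIC)
g=np.hstack([a[:,:400],b]); save({"image":g},"pics/w2c.png")
print(wproj(o,d,[671,9,12]),wproj(o,d,[659,-56,44]),wproj(o,d,[674,40,44]))
E
```

```text
[662.92  -0.27 139.74] [-0.25 -0.12 -1.82] 36.95603610441446 [-0.29 -0.15  3.19]
[266.41 185.24] [197.72 206.7 ] [300.79 186.95]
```

View pics/w2c.png

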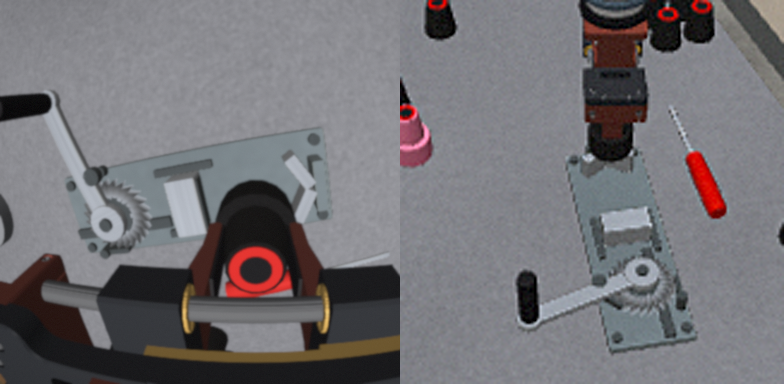

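The wrist picture puts the anvil apex at (302,190) and the jaw face at (200,205), both within 3 px of what I predicted. I'll lower the bumper now.

Call:
move_arm:
  steps:
    - [[-0.3, -0.15, 0.3], 0, 1]
    - [[0, 0, 0.7], 0, 1]
    - [[0, 0, 0.7], 0, 1]
    - [[0, 0, 0.7], 0, 1]
    - [[0, 0, 0.5], 0, 1]
    - [[0, 0, 0.3], 0, 1]
    - [[0, 0, 0.1], 0, 1]
    - [[0, 0, 0.1], 0, 1]
    - [[0, 0, 0], 0, 1]
    - [[0, 0, 0], 0, 1]
    - [[0, 0, 0], 0, 1]

```text
t: 7.48
ee_pos: [670.0, -7.4, 56.1]
orientation: [0.556, 3.091, 0.0]
ft_force: [0.3, 0.8, -1.1]
width: 36.9
grasp_force: 29.8
```

Call:
move_arm:
  steps:
    - [[0, 0, 0.06], 0, 1]
    - [[0, 0, 0.06], 0, 1]
    - [[0, 0, 0], 0, 1]
    - [[0, 0, 0], 0, 1]

```text
t: 7.82
ee_pos: [669.6, -7.4, 52.4]
orientation: [0.556, 3.091, 0.0]
ft_force: [1.2, 0.2, -0.5]
width: 37.0
grasp_force: 29.8
```

Call:
move_arm:
  steps:
    - [[0, 0, 0.04], 0, 1]
    - [[0, 0, 0], 0, 1]
    - [[0, 0, 0], 0, 1]

```text
t: 8.07
ee_pos: [669.7, -7.5, 52.3]
orientation: [0.556, 3.091, 0.0]
ft_force: [-2.7, -0.6, 7.1]
width: 36.6
grasp_force: 30.2
```

On the bed (7 N up). Release and lift.

Call:
move_arm:
  steps:
    - [[0, 0, -0.03], 0, 0.9]
    - [[0, 0, 0], 0, 0.3]
    - [[0, 0, 0], 0, 0.2]
    - [[0, 0, 0], 0, 0.2]
    - [[0, 0, 0], 0, 0.2]
    - [[0, 0, 0], 0, 0.2]
    - [[0, 0, 0], 0, 0.2]
    - [[0, 0, -0.5], 0, 0.2]
    - [[0, 0, -1], 0, 0.2]
    - [[0, 0, -1], 0, 0.2]
    - [[0, 0, -1], 0, 0.2]
    - [[0, 0, -1], 0, 0.2]
    - [[0, 0, -0.5], 0, 0.2]
    - [[0, 0, 0], 0, 0.2]
    - [[0, 0, 0], 0, 0.2]

```text
t: 9.32
ee_pos: [669.4, -7.4, 177.5]
orientation: [0.556, 3.091, 0.0]
ft_force: [0.4, 0.6, -1.0]
width: 70.2
grasp_force: 0.0
```

```bash
python3 - <<'E'
from h import *
np.set_printoptions(precision=3,suppress=True)
o=ctrl.get_obs(); print(o["ee_pos"],o["ft_force"],o["width"],o["qpos"])
d=shot("wrist"); s=shot("side")
b=cv2.resize(s["image"][130:290,190:350],(384,384),interpolation=cv2.INTER_CUBIC)
g=np.hstack([d["image"][:,:400],b]); save({"image":g},"pics/w3c.png")
hub=np.array([640.8,-155.0]); a=-0.185
for L in (0,.81,1.1):
    th=np.pi+a-.55+L; h=hub+140*np.array([np.cos(th),np.sin(th)]); R=toolaxes(o)
    print(L,h,"units",units(o,[*h,85]),"tangent heading",th-np.pi/2,"tool y heading",np.arctan2(R[1,1],R[0,1]))
    print(wproj(o,d,[*h,123]))
E
```

```text
[669.438  -7.365 177.48 ] [ 0.406  0.578 -1.011] 70.18729471183337 [-0.029  0.536  1.558  0.     1.046 -1.244]
0 [536.944 -61.118] units [ 4.223 -3.863  3.693] tangent heading 0.8357963267948962 tool y heading 1.2150116441537404
[126.909  73.77 ]
0.81 [ 501.194 -165.49 ] units [ 4.109 -8.275  3.691] tangent heading 1.6457963267948963 tool y heading 1.2150116441537404
[23.042 94.671]
1.1 [ 510.023 -204.973] units [ 3.228 -9.632  3.691] tangent heading 1.9357963267948963 tool y heading 1.2150116441537404
[  1.981 122.705]
```

View pics/w3c.png

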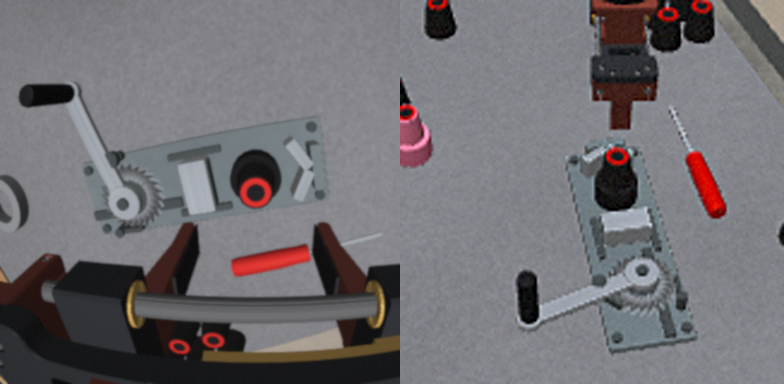

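Call:
move_arm:
  steps:
    - [[0.21, -0.43, 0], 0, 0.4]
    - [[0.4, -0.8, 0], 0, 0.45]
    - [[0.4, -0.8, 0], 0, 0.45]
    - [[0.4, -0.8, 0], 0, 0.45]
    - [[0.4, -0.8, 0], 0, 0.45]
    - [[0.4, -0.8, 0], 0, 0.45]
    - [[0.4, -0.8, 0], 0, 0.45]
    - [[0.4, -0.8, 0], 0, 0.45]
    - [[0.4, -0.8, 0], 0, 0.45]
    - [[0.4, -0.8, 0], 0, 0.45]
    - [[0.3, -0.65, 0], 0, 0.45]
    - [[0, 0, 0], -1, 0.45]
    - [[0, 0, 0], -1, 0.45]
    - [[0, 0, 0], -1, 0.45]
    - [[0, 0, 0], -1, 0.45]
    - [[0, 0, 0], -1, 0.45]
    - [[0, 0, 0], 0, 0.45]
    - [[0, 0, 0], 0, 0.45]

```text
t: 10.92
ee_pos: [499.8, -165.6, 176.0]
orientation: [0.122, -3.137, -0.001]
ft_force: [0.9, -0.9, 0.0]
width: 48.6
grasp_force: 0.0
```

```bash
python3 - <<'E'
from h import *
np.set_printoptions(precision=3,suppress=True)
o=ctrl.get_obs(); print(o["ee_pos"],o["ft_force"],o["width"],o["qpos"])
d=shot("wrist"); save(d,"pics/w4.png")
h=[501.2,-165.5]
R=toolaxes(o); print(units(o,[*h,85]),np.arctan2(R[1,1],R[0,1]),wproj(o,d,[*h,123]),wproj(o,d,[*h,50]))
for th in ("handle","lever"): print([(b["p"],b["rect"]) for b in cams.boxes_of("wrist",th)][:2])
E
```

```text
[ 499.79  -165.63   175.951] [ 0.941 -0.868  0.007] 48.56482807453236 [-0.343  0.344  1.882 -0.     0.918 -1.991]
[-0.064 -0.002  3.638] 1.6485276560060278 [255.468 209.342] [255.306 182.975]
[(0.9, [258.0, 231.5, 33.7, 129.6])]
[(0.91, [254.7, 234.3, 32.3, 126.7])]
```

View pics/w4.png

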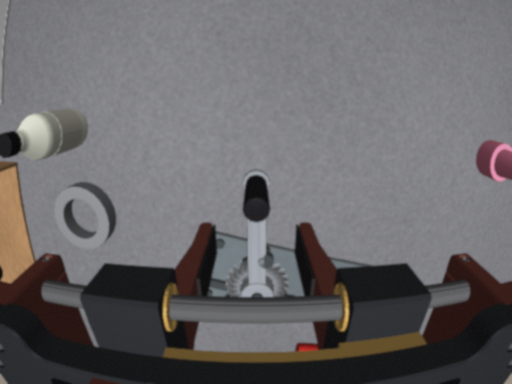

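The handle top at (256,208) lies centred between the fingers, where predicted. Descend and close loosely around it.

Call:
move_arm:
  steps:
    - [[-0.05, 0, 0.4], 0, 0.45]
    - [[0, 0, 0.8], 0, 0.45]
    - [[0, 0, 0.8], 0, 0.45]
    - [[0, 0, 0.8], 0, 0.45]
    - [[0, 0, 0.6], 0, 0.45]
    - [[0, 0, 0.2], 0, 0.45]
    - [[0, 0, 0], 0, 0.67]
    - [[0, 0, 0], 0, 0.67]
    - [[0, 0, 0], 0, 0.67]
    - [[0, 0, 0], 0, 0.67]
    - [[0, 0, 0], 0, 0.67]

```text
t: 11.98
ee_pos: [502.7, -165.7, 87.8]
orientation: [-0.126, 3.137, -0.001]
ft_force: [0.2, -0.6, 0.2]
width: 28.5
grasp_force: 0.0
```

Call:
move_arm:
  steps:
    - [[-0.02, 0.49, 0], 1, 0.67]
    - [[-0.02, 0.49, 0], 1, 0.67]
    - [[-0.02, 0.49, 0], 1, 0.67]
    - [[-0.02, 0.49, 0], 1, 0.67]
    - [[-0.02, 0.49, 0], 1, 0.67]
    - [[-0.02, 0.49, 0], 1, 0.67]
    - [[-0.02, 0.49, 0], 1, 0.67]
    - [[-0.02, 0.49, 0], 1, 0.67]
    - [[-0.02, 0.49, 0], 1, 0.67]
    - [[0, 0.1, 0], 0.2, 0.67]
    - [[0, 0, 0], 0, 0.67]
    - [[0, 0, 0], 0, 0.67]

```text
t: 12.98
ee_pos: [536.4, -61.3, 87.1]
orientation: [1.106, 2.94, 0.0]
ft_force: [-0.0, -0.2, 0.4]
width: 29.1
grasp_force: 0.0
```

```bash
cat >> h.py <<'E'
def lev():
    o=ctrl.get_obs(); p=o["ee_pos"][:2]-np.array([640.8,-155.0]); R=toolaxes(o)
    L=(np.arctan2(p[1],p[0])%(2*np.pi))-np.pi+.185+.55; H=np.arctan2(R[1,1],R[0,1])-.8358
    f=toolaxes(o).T@o["ft_force"]
    print("t %.2f L %.3f head %.3f r %.1f z %.1f tool force"%(o["t"],L,H,np.hypot(*p),o["ee_pos"][2]),np.round(f,2))
E
python3 -c "from h import *; lev()"
```

```text
t 12.98 L 0.004 head 0.015 r 140.3 z 87.1 tool force [-0.1  -0.18 -0.4 ]
```

Call:
move_arm:
  steps:
    - [[-0.02, -0.49, 0], -1, 0.67]
    - [[-0.02, -0.49, 0], -1, 0.67]
    - [[-0.02, -0.49, 0], -1, 0.67]
    - [[-0.02, -0.49, 0], -1, 0.67]
    - [[-0.02, -0.49, 0], -1, 0.67]
    - [[-0.02, -0.49, 0], -1, 0.67]
    - [[-0.02, -0.49, 0], -1, 0.67]
    - [[-0.02, -0.49, 0], -1, 0.67]
    - [[-0.02, -0.49, 0], -1, 0.67]
    - [[-0.02, -0.49, 0], -1, 0.67]
    - [[-0.02, -0.49, 0], -1, 0.67]
    - [[-0.02, -0.49, 0], -1, 0.67]
    - [[0, -0.3, 0], -0.6, 0.67]
    - [[0, 0, 0], 0, 0.67]
    - [[0, 0, 0], 0, 0.67]

```text
t: 14.23
ee_pos: [510.1, -206.5, 86.8]
orientation: [0.588, -3.086, -0.0]
ft_force: [0.7, 0.8, -0.6]
width: 29.0
grasp_force: 0.0
```

```bash
python3 - <<'E'
from h import *
lev()
s=shot("side"); t=shot("top")
a=cv2.resize(s["image"][150:290,210:350],(400,400),interpolation=cv2.INTER_CUBIC); b=cv2.resize(t["image"][150:250,210:310],(400,400),interpolation=cv2.INTER_CUBIC)
save({"image":np.hstack([a,b])},"pics/j1.png")
E
```

```text
t 14.23 L 1.111 head 1.112 r 140.5 z 86.8 tool force [-0.98  0.5   0.64]
```

View pics/j1.png

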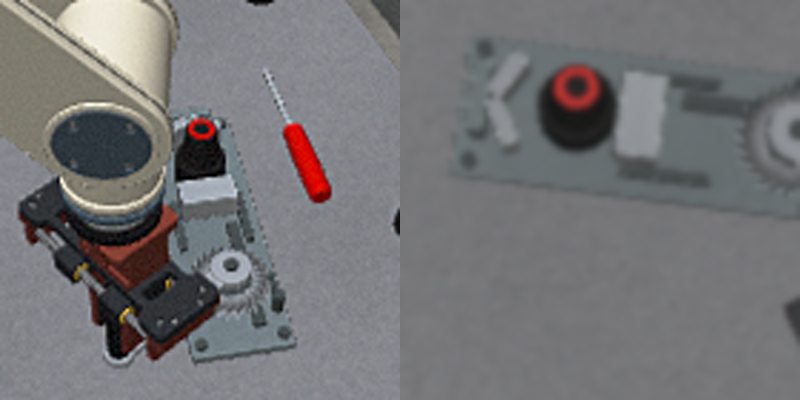

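The picture shows the jaw advanced about 3 notches and the bumper still upright, with a few mm left to the V (top crop: jaw face x≈620, collar edge 617, V ≈515). Second stroke.

Call:
move_arm:
  steps:
    - [[-0.02, 0.49, 0], 1, 0.67]
    - [[-0.02, 0.49, 0], 1, 0.67]
    - [[-0.02, 0.49, 0], 1, 0.67]
    - [[-0.02, 0.49, 0], 1, 0.67]
    - [[-0.02, 0.49, 0], 1, 0.67]
    - [[-0.02, 0.49, 0], 1, 0.67]
    - [[-0.02, 0.49, 0], 1, 0.67]
    - [[-0.02, 0.49, 0], 1, 0.67]
    - [[-0.02, 0.49, 0], 1, 0.67]
    - [[-0.02, 0.49, 0], 1, 0.67]
    - [[-0.02, 0.49, 0], 1, 0.67]
    - [[-0.02, 0.49, 0], 1, 0.67]
    - [[0, 0.34, 0], 0.7, 0.67]
    - [[0, 0, 0], 0, 0.67]
    - [[0, 0, 0], 0, 0.67]

```text
t: 15.58
ee_pos: [536.1, -59.9, 86.9]
orientation: [1.119, 2.936, -0.0]
ft_force: [-0.2, 0.4, -0.5]
width: 28.7
grasp_force: 0.0
```

```bash
python3 -c "from h import *; lev()"
```

```text
t 15.58 L -0.002 head 0.007 r 141.4 z 86.9 tool force [0.47 0.17 0.49]
```

Call:
move_arm:
  steps:
    - [[-0.02, -0.49, 0], -1, 0.67]
    - [[-0.02, -0.49, 0], -1, 0.67]
    - [[-0.02, -0.49, 0], -1, 0.67]
    - [[-0.02, -0.49, 0], -1, 0.67]
    - [[-0.02, -0.49, 0], -1, 0.67]
    - [[-0.02, -0.49, 0], -1, 0.67]
    - [[-0.02, -0.49, 0], -1, 0.67]
    - [[-0.02, -0.49, 0], -1, 0.67]
    - [[0, 0, 0], 0, 0.67]
    - [[0, 0, 0], 0, 0.67]

```text
t: 16.42
ee_pos: [499.5, -149.8, 86.9]
orientation: [-0.056, -3.141, -0.0]
ft_force: [-0.3, 0.5, -0.6]
width: 29.2
grasp_force: 0.0
```

```bash
python3 -c "from h import *; lev()"
```

```text
t 16.42 L 0.698 head 0.699 r 141.4 z 86.9 tool force [0.27 0.49 0.56]
```

Call:
move_arm:
  steps:
    - [[-0.02, -0.49, 0], -1, 0.67]
    - [[-0.02, -0.49, 0], -1, 0.67]
    - [[-0.02, -0.49, 0], -1, 0.67]
    - [[-0.02, -0.49, 0], -1, 0.67]
    - [[0, -0.34, 0], -0.7, 0.67]
    - [[0, 0, 0], 0, 0.67]
    - [[0, 0, 0], 0, 0.67]

```text
t: 17.0
ee_pos: [509.2, -205.3, 86.8]
orientation: [0.584, -3.086, -0.0]
ft_force: [0.3, -0.0, -0.4]
width: 29.0
grasp_force: 0.0
```

```bash
python3 - <<'E'
from h import *
lev()
t=shot("top"); cv2.imwrite("pics/j2.png",cv2.cvtColor(cv2.resize(t["image"][150:250,210:310],(500,500),interpolation=cv2.INTER_CUBIC),cv2.COLOR_RGB2BGR))
E
```

```text
t 17.00 L 1.100 head 1.109 r 140.9 z 86.8 tool force [-0.26 -0.11  0.37]
```

View pics/j2.png

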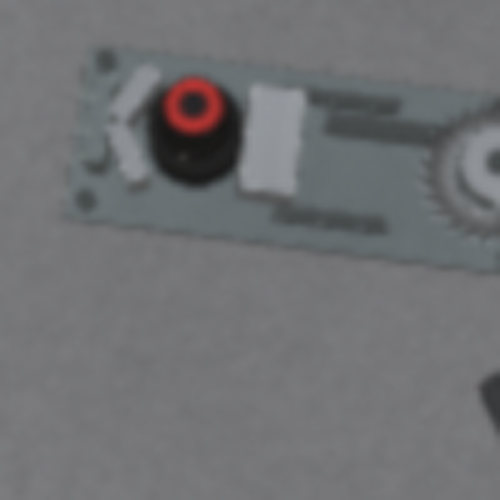

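The jaw face is now at crop x≈245 (about 6 mm further to go), and the collar is almost in the V. Return, then drive in small steps with the force read each time.

Call:
move_arm:
  steps:
    - [[-0.02, 0.49, 0], 1, 0.67]
    - [[-0.02, 0.49, 0], 1, 0.67]
    - [[-0.02, 0.49, 0], 1, 0.67]
    - [[-0.02, 0.49, 0], 1, 0.67]
    - [[-0.02, 0.49, 0], 1, 0.67]
    - [[-0.02, 0.49, 0], 1, 0.67]
    - [[-0.02, 0.49, 0], 1, 0.67]
    - [[-0.02, 0.49, 0], 1, 0.67]
    - [[-0.02, 0.49, 0], 1, 0.67]
    - [[-0.02, 0.49, 0], 1, 0.67]
    - [[-0.02, 0.49, 0], 1, 0.67]
    - [[-0.02, 0.49, 0], 1, 0.67]
    - [[0, 0.34, 0], 0.7, 0.67]
    - [[0, 0, 0], 0, 0.67]
    - [[0, 0, 0], 0, 0.67]
    - [[-0.02, -0.49, 0], -1, 0.67]
    - [[-0.02, -0.49, 0], -1, 0.67]
    - [[-0.02, -0.49, 0], -1, 0.67]
    - [[-0.02, -0.49, 0], -1, 0.67]
    - [[0, 0, 0], 0, 0.67]

```text
t: 18.72
ee_pos: [507.7, -102.6, 86.9]
orientation: [-0.592, -3.085, 0.0]
ft_force: [-0.3, -1.2, 0.4]
width: 29.3
grasp_force: 0.0
```

```bash
python3 -c "from h import *; lev()"
```

```text
t 18.72 L 0.360 head 0.356 r 143.0 z 86.9 tool force [-0.2  -1.24 -0.35]
```

Call:
move_arm:
  steps:
    - [[-0.02, -0.49, 0], -1, 0.67]
    - [[-0.02, -0.49, 0], -1, 0.67]
    - [[0, 0, 0], 0, 0.67]
    - [[0, 0, 0], 0, 0.67]

```text
t: 19.05
ee_pos: [501.4, -124.8, 86.9]
orientation: [-0.333, -3.123, -0.0]
ft_force: [1.3, -0.0, 0.4]
width: 28.7
grasp_force: 0.0
```

```bash
python3 -c "from h import *; lev()"
```

```text
t 19.05 L 0.522 head 0.522 r 142.6 z 86.9 tool force [-1.25  0.23 -0.36]
```

Call:
move_arm:
  steps:
    - [[-0.07, -0.49, 0], -1, 0.67]
    - [[-0.05, -0.49, 0], -1, 0.67]
    - [[0, 0, 0], 0, 0.67]
    - [[0, 0, 0], 0, 0.67]

```text
t: 19.38
ee_pos: [500.7, -149.1, 86.8]
orientation: [-0.06, -3.141, -0.0]
ft_force: [0.4, 0.1, 0.2]
width: 28.8
grasp_force: 0.0
```

```bash
cat >> h.py <<'E'
def levf(n=4):
    fs=[]
    for i in range(n):
        cams.get_image("side"); o=ctrl.get_obs(); fs.append(toolaxes(o).T@o["ft_force"])
    lev(); print("mean",np.mean(fs,0).round(2),"sd",np.std(fs,0).round(2))
E
python3 -c "from h import *; levf()"
```

```text
t 19.58 L 0.691 head 0.700 r 140.0 z 87.0 tool force [-0.6  -0.81  0.46]
mean [-0.45  0.3   0.38] sd [0.72 0.7  0.12]
```

Call:
move_arm:
  steps:
    - [[-0.02, -0.49, 0], -1, 0.67]
    - [[-0.02, -0.49, 0], -1, 0.67]
    - [[0, 0, 0], 0, 0.67]
    - [[0, 0, 0], 0, 0.67]

```text
t: 19.92
ee_pos: [502.1, -173.5, 87.0]
orientation: [-0.216, 3.134, 0.0]
ft_force: [0.8, 3.0, 0.8]
width: 28.7
grasp_force: 1.3
```

```bash
python3 -c "from h import *; levf()"
```

```text
t 20.12 L 0.866 head 0.875 r 139.8 z 87.0 tool force [-2.39  2.84  0.27]
mean [-1.71  2.57 -0.06] sd [0.42 0.21 0.51]
```

Call:
move_arm:
  steps:
    - [[-0.02, -0.49, 0], -1, 0.67]
    - [[-0.02, -0.49, 0], -1, 0.67]
    - [[0, 0, 0], 0, 0.67]
    - [[0, 0, 0], 0, 0.67]

```text
t: 20.45
ee_pos: [507.3, -197.3, 86.8]
orientation: [0.489, -3.103, -0.001]
ft_force: [0.7, 3.7, 0.2]
width: 28.8
grasp_force: 2.1
```

```bash
python3 -c "from h import *; levf()"
```

```text
t 20.65 L 1.040 head 1.050 r 140.0 z 86.9 tool force [-2.85  4.    0.11]
mean [-2.61  3.9   0.25] sd [0.27 0.42 0.29]
```

Call:
move_arm:
  steps:
    - [[0.05, -0.39, 0], -0.8, 0.67]
    - [[0, 0, 0], 0, 0.67]
    - [[0, 0, 0], 0, 0.67]

```text
t: 20.9
ee_pos: [508.9, -206.7, 86.7]
orientation: [0.601, -3.083, -0.001]
ft_force: [0.8, 6.2, 0.5]
width: 28.8
grasp_force: 2.6
```

```bash
python3 -c "from h import *; levf()"
```

```text
t 21.10 L 1.108 head 1.120 r 141.7 z 86.7 tool force [-3.28  4.88  0.64]
mean [-2.52  5.11  0.83] sd [0.51 0.61 0.39]
```

Call:
move_arm:
  steps:
    - [[-0.02, 0.49, 0], 1, 0.67]
    - [[-0.02, 0.49, 0], 1, 0.67]
    - [[-0.02, 0.49, 0], 1, 0.67]
    - [[-0.02, 0.49, 0], 1, 0.67]
    - [[-0.02, 0.49, 0], 1, 0.67]
    - [[-0.02, 0.49, 0], 1, 0.67]
    - [[-0.02, 0.49, 0], 1, 0.67]
    - [[-0.02, 0.49, 0], 1, 0.67]
    - [[-0.02, 0.49, 0], 1, 0.67]
    - [[-0.02, 0.49, 0], 1, 0.67]
    - [[-0.02, 0.49, 0], 1, 0.67]
    - [[-0.02, 0.49, 0], 1, 0.67]
    - [[0, 0.34, 0], 0.7, 0.67]
    - [[0, 0, 0], 0, 0.67]
    - [[0, 0, 0], 0, 0.67]
    - [[-0.02, -0.49, 0], -1, 0.67]
    - [[-0.02, -0.49, 0], -1, 0.67]
    - [[0, 0, 0], 0, 0.67]

```text
t: 22.6
ee_pos: [518.5, -82.3, 87.1]
orientation: [0.845, 3.025, 0.0]
ft_force: [1.5, 3.0, -1.9]
width: 29.1
grasp_force: 1.8
```

```bash
python3 -c "from h import *; levf()"
```

```text
t 22.80 L 0.188 head 0.185 r 142.2 z 87.1 tool force [-0.64  2.9   0.06]
mean [-0.56  3.3   0.78] sd [0.12 0.58 0.74]
```

Call:
move_arm:
  steps:
    - [[-0.07, -0.49, 0], -1, 0.67]
    - [[0, 0, 0], 0, 0.67]
    - [[0, 0, 0], 0, 0.67]

```text
t: 23.05
ee_pos: [513.9, -92.0, 87.1]
orientation: [-0.721, -3.057, -0.001]
ft_force: [0.5, 4.9, 2.9]
width: 29.1
grasp_force: 2.5
```

```bash
python3 -c "from h import *; levf(5)"
```

```text
t 23.30 L 0.272 head 0.272 r 141.7 z 87.1 tool force [ 1.71  5.78 -2.58]
mean [ 1.8   5.24 -2.62] sd [0.06 0.67 0.47]
```

Call:
move_arm:
  steps:
    - [[-0.05, -0.49, 0], -1, 0.67]
    - [[0, 0, 0], 0, 0.67]
    - [[0, 0, 0], 0, 0.67]

```text
t: 23.55
ee_pos: [509.2, -103.2, 87.0]
orientation: [-0.587, -3.085, -0.001]
ft_force: [0.0, 6.2, 3.6]
width: 28.9
grasp_force: 3.1
```

```bash
python3 -c "from h import *; levf(5)"
```

```text
t 23.80 L 0.358 head 0.359 r 141.4 z 87.0 tool force [ 2.58  5.56 -3.74]
mean [ 2.61  6.05 -3.83] sd [0.31 0.36 0.28]
```

Call:
move_arm:
  steps:
    - [[-0.02, -0.49, 0], -1, 0.67]
    - [[0, 0, 0], 0, 0.67]
    - [[0, 0, 0], 0, 0.67]

```text
t: 24.05
ee_pos: [505.4, -114.9, 87.0]
orientation: [-0.453, -3.108, -0.001]
ft_force: [0.5, 6.5, 4.6]
width: 29.1
grasp_force: 2.8
```

```bash
python3 -c "from h import *; levf(5)"
```

```text
t 24.30 L 0.446 head 0.446 r 141.2 z 87.0 tool force [ 1.03  6.09 -3.62]
mean [ 1.67  5.41 -3.7 ] sd [0.38 0.42 0.44]
```

Call:
move_arm:
  steps:
    - [[-0.02, -0.25, 0], -0.5, 0.67]
    - [[0, 0, 0], 0, 0.67]
    - [[0, 0, 0], 0, 0.67]

```text
t: 24.55
ee_pos: [503.9, -120.6, 87.0]
orientation: [-0.385, -3.116, -0.002]
ft_force: [0.2, 7.5, 4.4]
width: 28.9
grasp_force: 3.7
```

```bash
python3 -c "from h import *; levf(6)"
```

```text
t 24.85 L 0.488 head 0.489 r 141.2 z 87.0 tool force [ 2.19  7.85 -5.04]
mean [ 2.29  7.18 -4.73] sd [0.46 0.44 0.35]
```

Call:
move_arm:
  steps:
    - [[-0.01, -0.25, 0], -0.5, 0.67]
    - [[0, 0, 0], 0, 0.67]
    - [[0, 0, 0], 0, 0.67]

```text
t: 25.1
ee_pos: [502.6, -126.5, 87.0]
orientation: [-0.317, -3.124, -0.002]
ft_force: [-0.5, 8.9, 5.3]
width: 29.2
grasp_force: 4.1
```

```bash
python3 -c "from h import *; levf(8)"
```

```text
t 25.50 L 0.531 head 0.533 r 141.1 z 87.0 tool force [ 2.4   8.25 -3.97]
mean [ 2.09  8.18 -4.93] sd [0.46 0.36 0.55]
```

8.2 N reached. Swing back, then probe gently how much the pawl held.

Call:
move_arm:
  steps:
    - [[-0.02, 0.49, 0], 1, 0.67]
    - [[-0.02, 0.49, 0], 1, 0.67]
    - [[-0.02, 0.49, 0], 1, 0.67]
    - [[-0.02, 0.49, 0], 1, 0.67]
    - [[-0.02, 0.49, 0], 1, 0.67]
    - [[-0.02, 0.49, 0], 1, 0.67]
    - [[0, 0.1, 0], 0.2, 0.67]
    - [[0, 0, 0], 0, 0.67]
    - [[0, 0, 0], 0, 0.67]

```text
t: 26.25
ee_pos: [536.6, -60.8, 86.7]
orientation: [-1.133, -2.93, 0.001]
ft_force: [0.3, 0.1, 0.8]
width: 28.9
grasp_force: 0.0
```

```bash
python3 -c "from h import *; levf(4)"
```

```text
t 26.45 L 0.002 head -0.005 r 140.2 z 86.9 tool force [ 0.1   0.11 -0.3 ]
mean [-0.16  0.05 -0.01] sd [0.22 0.2  0.35]
```

Call:
move_arm:
  steps:
    - [[-0.02, -0.49, 0], -1, 0.67]
    - [[0, 0, 0], 0, 0.67]
    - [[0, 0, 0], 0, 0.67]

```text
t: 26.7
ee_pos: [528.7, -70.6, 87.0]
orientation: [-1.011, -2.974, 0.0]
ft_force: [-0.4, 0.2, 0.8]
width: 28.7
grasp_force: 0.0
```

```bash
python3 -c "from h import *; levf(5)"
```

```text
t 26.95 L 0.084 head 0.082 r 140.3 z 87.0 tool force [ 0.12  0.04 -0.67]
mean [-0.13 -0.21 -0.44] sd [0.22 0.21 0.61]
```

Call:
move_arm:
  steps:
    - [[-0.01, -0.25, 0], -0.5, 0.67]
    - [[0, 0, 0], 0, 0.67]
    - [[0, 0, 0], 0, 0.67]

```text
t: 27.2
ee_pos: [525.6, -75.2, 87.0]
orientation: [0.944, 2.996, 0.0]
ft_force: [-0.0, 0.0, 0.2]
width: 28.7
grasp_force: 0.2
```

```bash
python3 -c "from h import *; levf(5)"
```

```text
t 27.45 L 0.129 head 0.126 r 140.3 z 86.9 tool force [ 0.01  0.73 -0.69]
mean [ 0.01  0.51 -0.16] sd [0.09 0.29 0.44]
```

Call:
move_arm:
  steps:
    - [[-0.01, -0.2, 0], -0.4, 0.67]
    - [[0, 0, 0], 0, 0.67]
    - [[0, 0, 0], 0, 0.67]

```text
t: 27.7
ee_pos: [522.9, -79.2, 87.0]
orientation: [0.891, 3.012, 0.001]
ft_force: [1.8, 3.3, -0.4]
width: 29.1
grasp_force: 1.7
```

```bash
python3 -c "from h import *; levf(5)"
```

```text
t 27.95 L 0.164 head 0.161 r 140.1 z 87.0 tool force [1.15 4.73 0.46]
mean [0.87 3.99 0.3 ] sd [0.38 0.9  0.12]
```

Call:
move_arm:
  steps:
    - [[-0.01, -0.15, 0], -0.3, 0.67]
    - [[0, 0, 0], 0, 0.67]
    - [[0, 0, 0], 0, 0.67]

```text
t: 28.2
ee_pos: [521.0, -82.4, 86.9]
orientation: [-0.85, -3.024, -0.001]
ft_force: [1.1, 5.8, -0.6]
width: 28.7
grasp_force: 2.8
```

```bash
python3 -c "from h import *; levf(8)"
```

```text
t 28.60 L 0.190 head 0.187 r 140.1 z 87.0 tool force [ 0.85  5.86 -0.13]
mean [1.46 5.45 0.01] sd [0.63 0.45 0.23]
```

Held level is about 37 N by the force/notch fit, and the next click would be about 60 N, too near crushing. So I stop here: lever back to the left stop, open, retreat.

Call:
move_arm:
  steps:
    - [[-0.02, 0.49, 0], 1, 0.67]
    - [[-0.02, 0.49, 0], 1, 0.67]
    - [[0, 0.16, 0], 0.3, 0.67]
    - [[0, 0, 0], 0, 0.67]
    - [[0, 0, 0], 0, 0.67]
    - [[0, 0, 0], 0, 0.45]
    - [[0, 0, 0], 0, 0.45]
    - [[0, 0, 0], 0, 0.45]
    - [[0, 0, -0.5], 0, 0.45]
    - [[0, 0, -1], 0, 0.45]
    - [[0, 0, -1], 0, 0.45]
    - [[0, 0, -1], 0, 0.45]
    - [[0, 0, -1], 0, 0.45]
    - [[0, 0, -1], 0, 0.45]
    - [[0.5, 0, 0], 0, 0.45]
    - [[1, 0, 0], 0, 0.45]
    - [[1, 0, 0], 0, 0.45]
    - [[1, 0, 0], 0, 0.45]
    - [[0, 0, 0], 0, 0.45]
    - [[0, 0, 0], 0, 0.45]

```text
t: 30.27
ee_pos: [472.8, 0.1, 224.1]
orientation: [-1.146, -2.925, 0.001]
ft_force: [-0.7, -0.7, -0.9]
width: 48.4
grasp_force: 0.0
```

```bash
python3 - <<'E'
from h import *
o=ctrl.get_obs(); print(o["t"],o["ee_pos"],o["ft_force"])
t=shot("top"); s=shot("side"); w=shot("wrist")
f=lambda im,r,c,h,ww,W: cv2.resize(im[r:r+h,c:c+ww],(W,400),interpolation=cv2.INTER_CUBIC)
save({"image":np.hstack([f(s["image"],150,215,130,130,400),f(t["image"],150,215,110,110,400)])},"pics/end.png")
hub=np.array([640.8,-155.0])
d=w
for L in (0,.1,.2):
    th=np.pi-.185-.55+L; print(L,wproj(o,d,[*(hub+140*np.array([np.cos(th),np.sin(th)])),123]))
print([(b["p"],b["rect"]) for b in cams.boxes_of("wrist","handle")][:2])
E
```

```text
30.2667 [4.72780777e+02 7.20059901e-02 2.24087917e+02] [-0.74020468 -0.74023365 -0.9299835 ]
0 [253.58151558 270.48218083]
0.1 [240.17105324 271.09590745]
0.2 [227.0627631  272.69568256]
[(0.67, [256.6, 274.9, 28.1, 107.9])]
```

View pics/end.png

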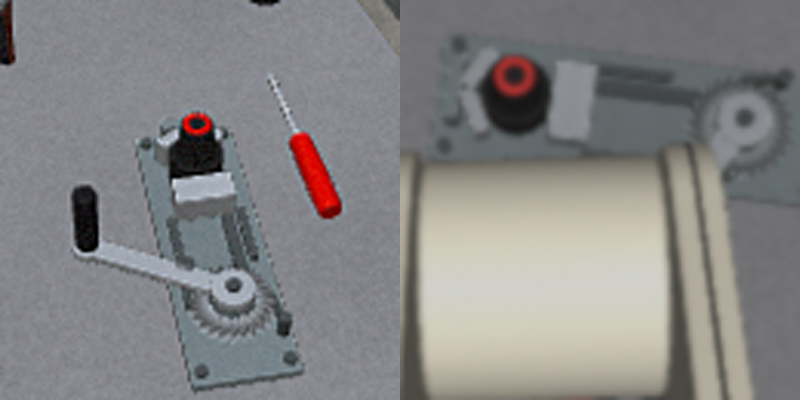

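The bumper sits upright in the V, with the jaw against the collar and the lever swung left (side crop: handle top at (85,190)). I check the lever angle, then hand in.

```bash
python3 - <<'E'
from h import *
p=plane("side",(215+85*.325,150+190*.325),123)[:2]; q=p-[640.8,-155.0]; L=np.arctan2(q[1],q[0])%6.28319-np.pi+.735; print(p,np.hypot(*q),L)
if L<0.1: print(ctrl.close_job())
E
```

```text
[537.56056481 -60.41630879] 140.0159120291705 -0.00667108919755488
the job is handed in; nothing more can be done
None
```

The job is handed in: the bumper stands upright in the V, clamped at an estimated 37 N (not measured directly) after a handle pull of about 8.2 N, with the lever at its left stop and the arm clear.

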